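# Open the slide-top garnish box over its detent and put the lemon away

## Robot

A 7-joint arm with a two-finger parallel gripper is mounted at the origin on a cart in front of the work surface, level with it; the furniture and walls round the work are solid. World frame = base frame: x ahead of the robot, y to its left, z up, the work surface at z = 0. Lengths are in mm, angles in degrees, forces in N, time in s.
With the tool pointing down it reaches from about 350 to 900 mm from the base axis. Payload 8.1 kg.
Tool frame: the origin (TCP) lies at the very end of the fingers, on their centre line; the grasp point (between the pads) lies 19 mm behind it (robot.grip_depth is the z of the grasp point in the tool frame, in mm); z points along the fingers, y is the line along which they close (so a half turn about z gives the same grasp; the last joint's range is limited). The gripper opens to 92 mm and grips with 3 to 60 N. Pads are 19 mm wide; open, the fingers measure 130 mm over their backs; the gripper's body (75 mm by 190 mm) begins 47 mm behind the grasp point.
Start: joints at [69.122, 24.895, 1.432, 90.138, -0.665, 64.973, -4.303], TCP at [161.738, -603.724, 226.742] pointing down, gripper open.
Joint ranges: [-149.89, 149.89], [-25.12, 119.58], [-72.63, 75.52], [4.76, 147.25], [-75.54, 255.54], [6.69, 114.76], [-157.13, 157.13]. Speed limits (degrees/s): [127.2, 127.2, 172.46, 172.46, 180, 180, 180].

## Interface

Orientations are given as [roll, pitch, yaw] about the fixed x, y, z axes, in that order (R = Rz(yaw) Ry(pitch) Rx(roll)).
In Python, from plant import robot, imaging, inverse_kinematics gives the robot as it stands (robot), with the cameras (imaging) and the kinematics as plain functions. Calls block until the motion is done:
- robot.move_to(position, orientation): joint-space move of the TCP to a pose.
- robot.move_l(position, rot=None, speed=150, force_limit=None): straight line of the TCP; rot=None keeps the orientation; speed is the mean speed in mm/s. With force_limit (N) it stops when the force on the tool has changed by that much, and returns True; else False.
- robot.movej(angles): joint-space move.
- robot.grip(opening, force=None): finger opening in mm; force is the grip in N (None keeps the last); returns when the fingers have stopped.
- robot.dwell(seconds).
- inverse_kinematics(position, orientation): joint angles nearest the present ones, or None.
- imaging.capture(name): name is "side" or "top" or "wrist"; returns the picture (420x560x3 uint8, red, green, blue); there is no depth.
- imaging.camera_info(name): a dict with "camera_matrix" (3x3 intrinsics, pixels), "extrinsics" (4x4, takes a point from world to camera coordinates). Camera axes: x right, y up, looking along -z (the intrinsics and any distortion apply to the point x, -y, -z); pixel columns grow to the right and rows downward; lengths in mm; the calibration is good to about 2 mm. A picture is of the moment at which its call begins: read the wrist's pose just before it. camera_info takes no time and is no camera call; for the wrist camera it gives the pose at the moment of the call.
A pose or a line that the arm cannot do raises robot.IKError and nothing moves.
- robot.finish_job(): hands the job in; it is judged then, once.
Readings, each from a call of its own:
- robot.get_t(): time.
- robot.get_qpos(): joint angles.
- robot.get_qd(): joint speeds.
- robot.get_effort(): joint torques, N m.
- robot.get_ee_pos(): TCP position.
- robot.get_tool_rot(): TCP orientation.
- robot.get_wrist_force(): force on the tool from outside, world axes, zero at the start.
- robot.get_torque(): the same for the moment, N m.
- robot.get_gripper_width(): finger opening in mm.
- robot.get_grasp_force(): force on a finger pad.
Only numpy, scipy, OpenCV 4.12 (cv2) and the standard library are available. Lean on these libraries where they do the work, as an engineer would, in place of code of your own. Each camera call takes 0.05 s, during which the arm holds its last target. There are 200 camera calls.

## Task

Put the lemon away in the garnish box: raise the wooden lid over the black stops halfway along the rails and slide it across until it drops flat into its seat over the other half of the box, then put the lemon into the bay this uncovers. Leave the egg cup, the matchbox and the espresso cup where they stand.

Things in the scene. Friction and masses are not known exactly. Their poses are not given: they have to be found in the camera images.
- garnish_box: Fixed open steel box on the worktop, 178 (x) x 386 (y) x 113 mm high. Origin: centre of its footprint; z up; y runs along the box (to the robot's left at yaw 0; turned at most 0.2 rad). A divider 72 mm high at y = 0 parts the bay at +y (under the lid at the start) from the bay at -y (open; a corkscrew and two corks lie in it). Along both long sides run aluminium C-rails that carry the lid.
- stops (a point): Middle of the box at the height of the rails' ledges (85 mm above the box's origin). The ledges lie 64 to 80 mm either side of the middle line. Here a rigid, square-faced black stop stands on each ledge, 10 mm long in y, 7 mm high: the lid can only be lifted over them. Lips 22 mm above the ledges (144 mm clear between them) keep the 8 mm lid in: it can rise 14 mm and never come out.
- open_seat (a point): Where the lid's origin lies when the lid is fully open and seated: on the ledges, at y = -94 mm of the box (94 mm past the stops; it starts at about y = +94). Black end caps (inner faces at y = +183 and -183 mm) end the rails, so each seat leaves the 172 mm lid 3 mm play at either end. Axes as the box's.
- lid: Loose wooden sliding lid, 156 (x) x 172 (y, its travel) x 8 mm, about 0.35 kg, axes parallel to the box's, 2 mm play at either side in the rails. Origin: centre of its underside. A straight black bar pull, 92 mm long in x and 12 mm wide in y, stands across its middle on two posts, 24 to 36 mm above its top face, free underneath. Nothing locks or springs it; it stays down by its weight.
- lid_handle (a point): Centre of the lid's black bar pull (12 mm thick in y and in z), 38 mm above the lid's origin. Axes as the lid's.
- lemon_bay (a point): On the inner floor (12 mm above the box's origin), at the middle of the bay that the lid covers at the start. The bay is 128 mm (x) x 178 mm (y) and 73 mm deep to the ledges, so a gripper fits best with its fingers opening along y. Axes as the box's.
- lemon_center (a point): Centre of the yellow lemon, 83 mm long along its x axis and 58 mm thick, 0.13 kg, lying on the worktop to the right of the box (its centre 29 mm above what it lies on). Grasp it across its y axis; its x axis is at most 0.5 rad from the world's x at the start.
- egg_cup: Small steel cup, 49 mm across and 34 mm high, on the worktop. Origin: centre of its underside. Leave it alone.
- matchbox: Matchbox 36 x 53 x 15 mm, on the worktop. Origin: centre of its underside. Leave it alone.
- espresso_cup: White espresso cup with a handle, 62 x 89 x 52 mm, on the worktop to the left of the box. Origin: centre of its underside. Leave it alone.

How it is judged:
By the outcome, as a careful person would: the job done as asked, in the order asked, and still so for the second after the job is handed in, with the robot touching nothing.
It also fails if it takes over 64 s, if anything falls off the work surface, if the arm or the gripper's body presses on something with over 40 N, if the wrist force passes 120 N, or if a joint passes its speed limit or range.

## Working session

There is one attempt and no reset: what is moved stays moved. The work goes in short steps, each a Python script; the robot and the scene stay as the last script left them, time stands still between calls to the robot, and variables do not carry over. Pictures are saved under pics/ and viewed, at most 10 in all, crops included, and the job is handed in when it is done.

```bash
mkdir -p pics; ls
python3 - <<'E'
from plant import robot, imaging, inverse_kinematics
import cv2,numpy as np
for n in("top","side"):
    cv2.imwrite(f"pics/{n}0.png",imaging.capture(n)[:,:,::-1])
    i=imaging.camera_info(n);print(n,{k:np.round(v,3).tolist() if not isinstance(v,str) else v for k,v in i.items()})
print(robot.get_t(),robot.grip_depth,robot.get_tool_rot(),robot.get_ee_pos())
E
```

```text
pics
plant.py
top {'camera_matrix': [[393.137, 0.0, 275.267], [0.0, 393.137, 205.496], [0.0, 0.0, 1.0]], 'extrinsics': [[0.025, -1.0, 0.004, 3.601], [0.986, 0.025, 0.165, -499.465], [-0.165, 0.0, 0.986, -1372.109], [0.0, 0.0, 0.0, 1.0]]}
side {'camera_matrix': [[421.434, 0.0, 278.499], [0.0, 421.434, 214.531], [0.0, 0.0, 1.0]], 'extrinsics': [[0.963, -0.268, 0.007, -440.905], [0.1, 0.382, 0.919, -164.409], [-0.249, -0.884, 0.395, -1231.74], [0.0, 0.0, 0.0, 1.0]]}
0.1 -18.8 [-1.79920328e+02  5.28164124e-03  1.49979376e+01] [ 161.62711583 -603.28288139  226.02742668]
```

View pics/top0.png

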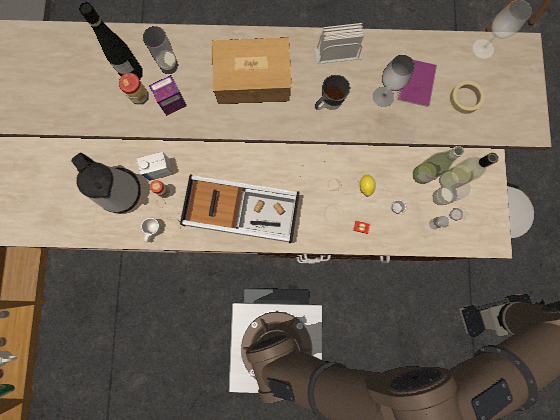

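View pics/side0.png

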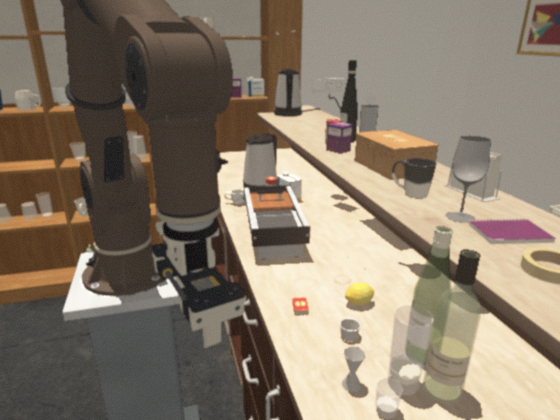

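The top view shows the lid's bar at about (214,203), the box corners around (186,177), (298,190), (293,241) and (182,227), and the lemon at (368,185). The egg cup is at (398,207), the matchbox at (362,227) and the espresso cup at (150,228). Next I'll compute coarse positions and take closer wrist views.

```bash
cat > h.py <<'E'
from plant import robot, imaging, inverse_kinematics
import cv2,numpy as np
def ray(info,uv,z):
    K=info["camera_matrix"];E=info["extrinsics"]
    d=np.linalg.inv(K)@[uv[0],uv[1],1.]; d=E[:3,:3].T@(d*[1,-1,-1]); c=-E[:3,:3].T@E[:3,3]
    return c+d*(z-c[2])/d[2]
def proj(info,p):
    q=info["extrinsics"][:3,:3]@p+info["extrinsics"][:3,3]; q=info["camera_matrix"]@(q*[1,-1,-1]); return q[:2]/q[2]
def shot(n,f):
    i=imaging.camera_info(n); im=imaging.capture(n); cv2.imwrite(f"pics/{f}.png",im[:,:,::-1]); np.savez(f"pics/{f}.npz",im=im,**i); return im,i
E
python3 - <<'E'
from h import *
i=imaging.camera_info("top")
for n,uv,z in [("bar",(214,203),123),("c1",(186,177),110),("c2",(298,190),110),("c3",(293,241),110),("c4",(182,227),110),("lemon",(368,185),29),("egg",(398,207),30),("match",(362,227),15),("esp",(150,228),50)]:
    print(n,ray(i,uv,z).round())
w=imaging.camera_info("wrist");E=w["extrinsics"];print(w["camera_matrix"].round(1),"cam pos",(-E[:3,:3].T@E[:3,3]).round(),"look",(-E[2,:3]).round(3),robot.get_ee_pos().round())
for p in ([600,-150,300],[600,100,400]):
  for y in (0,90): print(p,y,inverse_kinematics(p,[180,0,y]))
E
```

```text
bar [489. 224. 123.]
c1 [580. 327. 110.]
c2 [544. -61. 110.]
c3 [368. -47. 110.]
c4 [406. 330. 110.]
lemon [ 586. -322.   29.]
egg [ 507. -429.   30.]
match [ 432. -301.   15.]
esp [406. 457.  50.]
[[300.6   0.  278.7]
 [  0.  300.6 209.6]
 [  0.    0.    1. ]] cam pos [ 232. -585.  384.] look [-0.262 -0.069 -0.962] [ 162. -603.  226.]
[600, -150, 300] 0 [ 19.27408612  22.63518372 -14.89102449  83.68668018   5.89255452
  74.44363306 -86.1009249 ]
[600, -150, 300] 90 [ 29.88329328  24.93310594 -31.20371626  82.70211779  13.00994739
  75.96804048  -2.10130126]
[600, 100, 400] 0 [  14.43169295   24.91987197  -46.22209665   72.50752385   17.71189888
   89.68826434 -119.0915033 ]
[600, 100, 400] 90 [ 17.33316544  26.46580432 -52.01818117  72.25425338  20.56676058
  90.66664839 -31.32246531]
```

Run:
```python
from h import *
robot.move_l([162,-560,350])
robot.move_to([520,-320,330],[180,0,-5]); shot("wrist","w_lem")
robot.move_to([400,80,350],[180,0,-5]); shot("wrist","w_box")
print(robot.get_t(),robot.get_qpos().round(1))
```

```text
4.3583 [   8.6    0.9  -27.2  104.     0.4   75.2 -113.8]
```

View pics/w_lem.png

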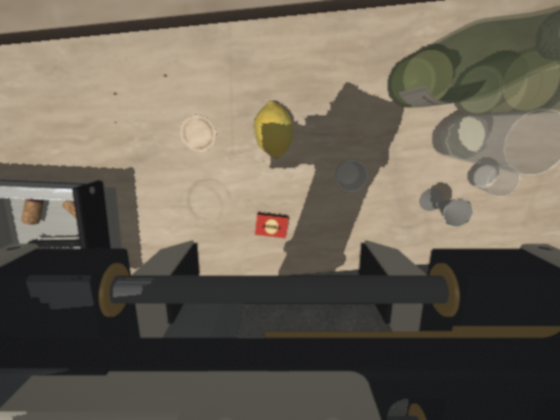

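View pics/w_box.png

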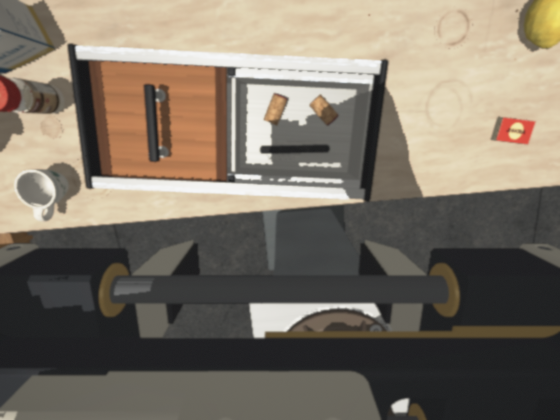

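The box's top corners are at (69,45), (387,60), (368,200) and (88,188), and the bar runs from (151,85) to (154,161). The lemon is at (274,128) in the other view, pointing almost straight up the image.

Run:
```python
from h import *
b=np.load("pics/w_box.npz"); l=np.load("pics/w_lem.npz")
C=[ray(b,u,113) for u in [(69,45),(387,60),(368,200),(88,188)]]
C=np.array(C);print(C.round(),np.linalg.norm(C-np.roll(C,-1,0),axis=1).round(),C.mean(0).round(1))
y=C[0]+C[3]-C[1]-C[2];print("yaw",np.degrees(np.arctan2(-y[0],y[1])))
e=np.array([ray(b,u,129) for u in[(151,85),(154,161)]]);print(e.round(1),e.mean(0).round(1),np.degrees(np.arctan2(e[0,1]-e[1,1],e[0,0]-e[1,0])))
g=cv2.cvtColor(b["im"],cv2.COLOR_RGB2GRAY)[75:170,140:172]
m=(g<45).astype(np.uint8);n,L,S,ce=cv2.connectedComponentsWithStats(m);k=1+S[1:,4].argmax();print("bar blob",S[k],ce[k]+[140,75])
r=cv2.minAreaRect(np.argwhere(L==k)[:,::-1].astype(np.float32));print(r, ray(b,np.array(r[0])+[140,75],129).round(1))
h=cv2.cvtColor(l["im"],cv2.COLOR_RGB2HSV)[90:170,235:320]
m=((h[...,0]>20)&(h[...,0]<32)&(h[...,1]>150)).astype(np.uint8)
n,L,S,ce=cv2.connectedComponentsWithStats(m);k=1+S[1:,4].argmax();pts=np.argwhere(L==k)[:,::-1]+[235,90]
print(S[k]);P=np.array([ray(l,p,29) for p in pts])[:,:2];c,(w,hh),a=cv2.minAreaRect(P.astype(np.float32));print("lemon",c,w,hh,a,P.mean(0))
ev,V=np.linalg.eigh(np.cov(P.T));print(np.sqrt(ev)*4,np.degrees(np.arctan2(V[1,1],V[0,1])))
```

```text
[[585. 311. 113.]
 [536. -63. 113.]
 [365. -39. 113.]
 [415. 334. 113.]] [378. 173. 376. 172.] [475.3 135.6 113. ]
yaw -7.532935664238883
[[531.  217.4 129. ]
 [443.5 231.6 129. ]] [487.3 224.5 129. ] -9.21622934629832
bar blob [ 12  11   7  74 143] [154.76223776 120.1048951 ]
((14.930224418640137, 47.4708251953125), (73.1709976196289, 2.401266574859619), 86.12147521972656) [489.  221.2 129. ]
[ 21  19  21  15 160]
lemon (602.52392578125, -311.21820068359375) 14.86298656463623 32.62919998168945 17.057186126708984 [ 602.91981554 -311.65710413]
[15.53534256 33.37069088] 103.92122200194437
```

Run:
```python
from h import *
robot.move_to([370,150,250],[180,0,-7]); robot.dwell(0.3); shot("wrist","w_box2")
print(robot.get_t())
l=np.load("pics/w_lem.npz")["im"]; b=np.load("pics/w_box.npz")["im"]
cv2.imwrite("pics/crop.png",np.vstack([cv2.resize(b[30:210,60:400],(800,424),interpolation=cv2.INTER_CUBIC)])[:,:,::-1])
h=cv2.cvtColor(l,cv2.COLOR_RGB2HSV)[128,245:305:3];print(h.tolist())
```

```text
5.275
[[17, 61, 183], [17, 60, 180], [17, 61, 177], [22, 114, 166], [24, 149, 180], [24, 147, 182], [24, 139, 101], [25, 138, 98], [24, 137, 99], [25, 134, 99], [25, 134, 99], [25, 131, 99], [25, 134, 97], [26, 129, 95], [26, 123, 93], [27, 120, 89], [23, 80, 89], [18, 52, 89], [19, 49, 89], [17, 52, 89]]
```

View pics/w_box2.png

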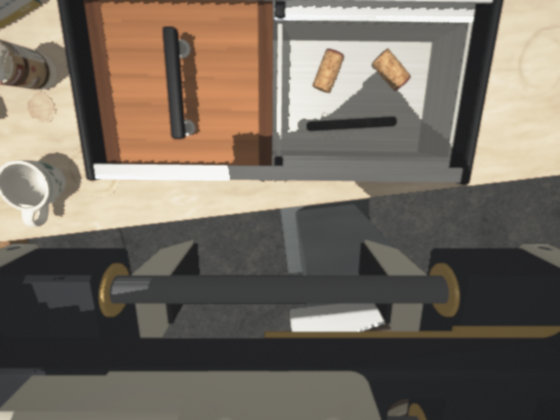

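View pics/crop.png

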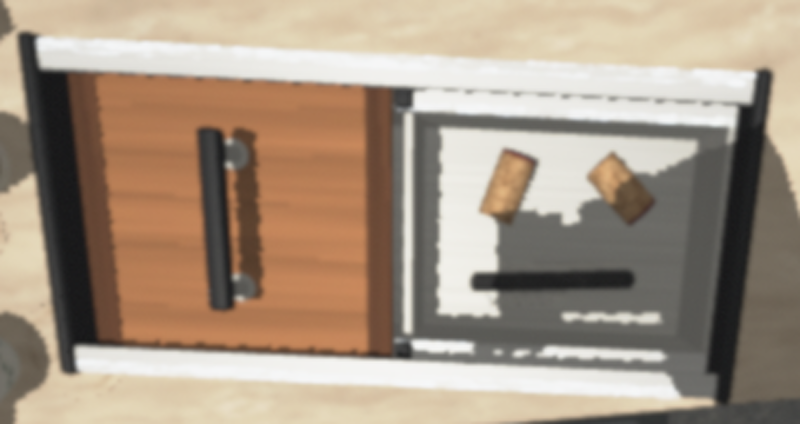

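Run:
```python
from h import *
from scipy.optimize import least_squares
b=dict(np.load("pics/w_box.npz"));c=dict(np.load("pics/w_box2.npz"));t=imaging.camera_info("top")
cr=lambda X,Y:(60+X/2.353,30+Y/2.353)
O=[(b,cr(22,34),(89,193,113)),(b,cr(771,71),(89,-193,113)),(b,cr(723,402),(-89,-193,113)),(b,cr(65,373),(-89,193,113)),(b,cr(404,98),(68,0,92)),(b,cr(402,347),(-68,0,92)),
(c,(93,180),(-89,193,113)),(c,(467,183),(-89,-193,113)),(c,(280,9),(68,0,92)),(c,(278,161),(-68,0,92))]
B=[(b,cr(209,128),(46,0,129)),(b,cr(222,309),(-46,0,129)),(c,(170,27),(46,0,129)),(c,(178,138),(-46,0,129))]
def T(p,q):
    s,k=np.sin(p[2]),np.cos(p[2]);return np.array([p[0]+k*q[0]-s*q[1],p[1]+s*q[0]+k*q[1],q[2]+(p[3] if len(p)>3 else 0)])
def fit(O,p0):
    r=least_squares(lambda p:np.concatenate([proj(i,T(p,q))-u for i,u,q in O]),p0,x_scale=[1,1,.01,1][:len(p0)]);print(r.x[:2].round(1),np.degrees(r.x[2]).round(2),r.x[3:],r.fun.reshape(-1,2).round(1).tolist());return r.x
x=fit(O,[475,135,-.13]);fit(O,[475,135,-.13,0]);fit([o for o in O if o[0] is b],[475,135,-.13]);fit([o for o in O if o[0] is c],[475,135,-.13])
fit(B,[488,222,-.13]);fit(B[2:],[488,222,-.13])
print("handle by box",T(x,(0,94,123)),[proj(t,T(x,q)).round() .tolist() for q in[(89,193,113),(89,-193,113),(-89,-193,113),(-89,193,113),(0,94,129)]])
l=dict(np.load("pics/w_lem.npz"));h=cv2.cvtColor(l["im"],cv2.COLOR_RGB2HSV)[90:170,235:320]
m=((h[...,0]>20)&(h[...,0]<32)&(h[...,1]>95)).astype(np.uint8)
n,L,S,ce=cv2.connectedComponentsWithStats(m);k=1+S[1:,4].argmax();pts=np.argwhere(L==k)[:,::-1]+[235,90]
print(S[k]);P=np.array([ray(l,p,29) for p in pts])[:,:2];print("lemon",cv2.minAreaRect(P.astype(np.float32)),P.mean(0))
ev,V=np.linalg.eigh(np.cov(P.T));print(np.sqrt(ev)*4,np.degrees(np.arctan2(V[1,1],V[0,1])))
```

```text
[475.5 135.3] -7.54 [] [[-4.3, -2.5], [3.1, -2.7], [4.5, 1.1], [-2.8, 1.3], [-0.1, 0.3], [0.6, 0.4], [-7.8, 1.9], [5.5, 2.4], [0.6, 2.6], [1.2, -0.9]]
[476.1 135.9] -7.53 [-8.52060386] [[-0.1, -1.2], [0.1, -1.7], [2.3, -0.8], [0.6, -0.4], [0.3, 0.9], [1.1, -1.1], [-3.3, -0.1], [-0.1, 0.2], [-0.2, 5.2], [0.6, -2.3]]
[474.5 135.6] -7.68 [] [[-4.2, -2.0], [3.0, -1.3], [4.1, 2.2], [-3.0, 1.7], [-0.1, 1.2], [0.4, 1.1]]
[476.4 135.2] -7.37 [] [[-7.7, 1.5], [6.0, 0.9], [0.3, 1.4], [1.3, -1.8]]
[487.  225.9] -7.93 [] [[0.1, -0.6], [-0.5, 1.3], [-0.0, -1.8], [0.3, 1.7]]
[486.9 226.1] -8.15 [] [[0.0, -1.6], [-0.0, 1.9]]
handle by box [487.81085866 228.49548884 123.        ] [[189.0, 174.0], [300.0, 191.0], [292.0, 243.0], [179.0, 225.0], [212.0, 203.0]]
[  19   11   39   57 1635]
lemon ((585.0718994140625, -320.31951904296875), (66.8454818725586, 62.97506332397461), 41.79035568237305) [ 585.88501104 -319.82734174]
[56.36880721 77.7283399 ] -177.30679524291784
```

Run:
```python
from h import *
t,it=shot("top","top1")
D={"b":dict(np.load("pics/w_box.npz")),"c":dict(np.load("pics/w_box2.npz")),"t":dict(np.load("pics/top1.npz"))}
for n,d in D.items():
    S=cv2.createLineSegmentDetector().detect(cv2.cvtColor(d["im"],cv2.COLOR_RGB2GRAY))[0][:,0]
    o=[]
    for s in S:
        a,e=ray(d,s[:2],100)[:2],ray(d,s[2:],100)[:2];v=e-a;L=np.hypot(*v);m=(a+e)/2
        if L>60 and abs(m[0]-476)<110 and abs(m[1]-135)<215:
            g=np.degrees(np.arctan2(v[1],v[0]));o.append((round(float((g+45)%90-45),2),round(float(L)),m.round().tolist()))
    o=[x for x in o if abs(x[0])<14];print(n,*o,sep="\n");A=np.array([x[:2] for x in o])
    print("wmean",(A[:,0]*A[:,1]**2).sum()/(A[:,1]**2).sum(),np.median(A[:,0]))
```

```text
b
(-7.68, 346, [406.0, 164.0])
(-4.23, 89, [436.0, 55.0])
(-7.63, 205, [560.0, 213.0])
(-7.85, 143, [452.0, -41.0])
(-4.0, 86, [446.0, 55.0])
(-7.69, 168, [524.0, 38.0])
(-7.62, 69, [400.0, 28.0])
(-7.53, 177, [502.0, 332.0])
(-7.55, 116, [476.0, 129.0])
(-7.6, 120, [477.0, 136.0])
(-7.88, 96, [477.0, 115.0])
(-7.71, 136, [517.0, 39.0])
(-7.35, 71, [394.0, 31.0])
(-7.68, 94, [489.0, 245.0])
(-7.76, 128, [422.0, -53.0])
(-7.68, 140, [478.0, 155.0])
(-7.67, 136, [421.0, 235.0])
(-7.64, 157, [537.0, 34.0])
(-7.69, 137, [500.0, 295.0])
(-7.68, 206, [574.0, 206.0])
(-7.7, 116, [547.0, 1.0])
(-7.59, 137, [499.0, 310.0])
(-7.6, 336, [390.0, 163.0])
(-7.74, 89, [489.0, 235.0])
(-7.82, 81, [486.0, 122.0])
wmean -7.571049899952945 -7.68
c
(-7.7, 145, [452.0, -37.0])
(-7.79, 139, [420.0, 267.0])
(-7.8, 167, [442.0, -60.0])
(-7.66, 176, [523.0, 45.0])
(-7.66, 159, [495.0, 335.0])
(-7.6, 122, [533.0, -1.0])
(-7.99, 95, [483.0, 138.0])
(-7.47, 99, [481.0, 133.0])
(-7.72, 129, [508.0, 56.0])
(-7.63, 65, [466.0, -4.0])
(-7.86, 81, [498.0, 228.0])
(-7.76, 109, [455.0, -33.0])
(-7.02, 93, [385.0, 117.0])
(-7.73, 99, [493.0, 243.0])
(-7.95, 135, [404.0, 267.0])
(-3.76, 84, [431.0, 70.0])
(-7.47, 73, [470.0, 299.0])
(-7.71, 108, [494.0, 154.0])
(-7.6, 142, [500.0, 310.0])
(-7.57, 93, [491.0, 233.0])
(-7.4, 135, [482.0, 330.0])
(-7.7, 84, [424.0, -50.0])
(-8.11, 66, [520.0, -9.0])
wmean -7.593233633527428 -7.7
t
(1.23, 73, [437.0, 80.0])
(-7.8, 199, [564.0, 206.0])
(-8.02, 140, [474.0, -45.0])
(-7.43, 112, [532.0, 327.0])
(-7.63, 166, [526.0, 37.0])
(-7.83, 153, [513.0, 31.0])
(-8.96, 87, [475.0, 119.0])
(-7.89, 172, [454.0, -62.0])
(-7.47, 84, [493.0, 129.0])
(-7.46, 150, [542.0, 29.0])
(-10.8, 78, [530.0, 305.0])
(-6.33, 66, [515.0, 153.0])
(-7.54, 349, [567.0, 129.0])
(-8.29, 82, [377.0, 18.0])
wmean -7.5977510615409045 -7.715
```

Run:
```python
from h import *
Y=-7.68
robot.move_to([487,226,170],[180,0,Y]); robot.grip(50); robot.move_l([487,226,104],speed=80,force_limit=15)
f0=robot.get_wrist_force();print(f0,robot.get_ee_pos())
robot.grip(0,25);robot.dwell(.3)
print("w",robot.get_gripper_width(),robot.get_grasp_force(),robot.get_wrist_force().round(1),robot.get_torque().round(2),robot.get_ee_pos().round(1),robot.get_tool_rot().round(2))
z=robot.get_ee_pos()
for d in (3,6,9,10.5):
    s=robot.move_l([487,226,104+d],speed=30,force_limit=25);robot.dwell(.15)
    print(d,s,robot.get_ee_pos().round(1),robot.get_wrist_force().round(1),robot.get_torque().round(2))
print(robot.get_t(),robot.get_qpos().round())
shot("wrist","lift")
```

```text
[-0.5559343   0.86039056  0.50818383] [487.3048915  226.26233344 104.40948069]
w 11.710706866285463 24.998886287212372 [ 1.   4.8 -1.9] [ 1.1  -0.18  0.03] [487.1 226.8 104.2] [-1.7993e+02 -2.0000e-02 -7.6500e+00]
3 False [486.9 226.3 106.9] [ 0.2  4.6 -3.7] [ 1.36 -0.12  0.02]
6 False [486.8 226.  109.9] [-1.2  4.1 -5.4] [ 1.18  0.04 -0.08]
9 False [486.9 225.1 112.8] [-0.   0.7 -4. ] [ 0.01 -0.01 -0.01]
10.5 False [487.  225.9 114.5] [ 0.3  1.1 -3.4] [ 0.05 -0.01 -0.06]
10.4167 [  -6.   28.  -33.  108.   19.   50. -147.]
```

Run:
```python
from h import *
a=np.radians(-7.68);u=np.array([-np.sin(a),np.cos(a),0])
p0=np.array([487,226,114.5])
for d in (30,60,80,94,108,125,145,165,184):
    s=robot.move_l(p0-u*d,speed=60,force_limit=20)
    print(d,s,robot.get_ee_pos().round(1),robot.get_wrist_force().round(1),robot.get_torque().round(2),round(robot.get_gripper_width(),1))
    if s: break
print(robot.get_t(),robot.get_qpos().round())
shot("wrist","slid")
```

```text
30 False [483.2 196.2 114.7] [-0.6 -1.  -3.6] [0.08 0.09 0.01] 11.5
60 False [479.1 166.5 114.6] [-0.3  0.7 -3.1] [ 0.01  0.03 -0.  ] 11.6
80 False [476.4 146.3 114.5] [ 0.2  0.7 -3.1] [ 0.06  0.   -0.01] 11.9
94 False [474.4 132.3 114.5] [-1.1  1.4 -3.6] [ 0.07 -0.02  0.03] 12.0
108 False [472.5 118.4 114.5] [-0.  -0.1 -3.5] [ 0.08 -0.    0.  ] 11.5
125 False [470.3 101.6 114.5] [ 0.2  0.4 -3.9] [0.01 0.02 0.01] 11.7
145 False [467.6  82.  114.5] [-0.   0.8 -3.5] [ 0.03 -0.02  0.01] 11.8
165 False [465.   62.1 114.5] [-0.3 -0.3 -3.9] [ 0.04 -0.03 -0.01] 11.8
184 False [462.4  43.3 114.5] [-0.2 -0.7 -3.8] [ 0.08  0.06 -0.01] 11.8
14.8833 [  15.   22.  -33.  118.   17.   45. -127.]
```

View pics/slid.png

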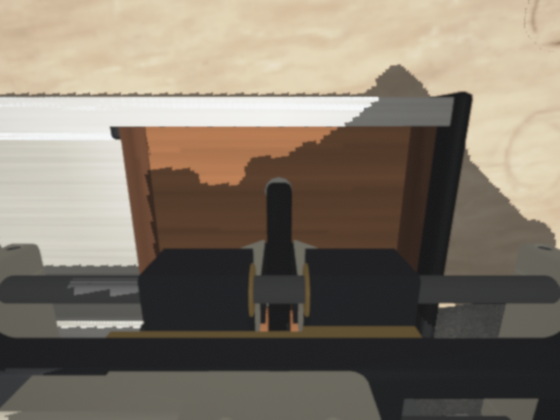

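The lid is past the stops, which show at (117,133) in the image, beside its trailing edge. Next I'll feel for the end cap, back off 3 mm and lower the lid.

Run:
```python
from h import *
a=np.radians(-7.68);u=np.array([-np.sin(a),np.cos(a),0])
p0=np.array([487,226,114.5])
s=robot.move_l(p0-u*196,speed=15,force_limit=7);p=robot.get_ee_pos()
d=-(p-p0)@u;print(s,d,robot.get_wrist_force().round(1))
q=p0-u*(d-2.8 if s else 189);robot.move_l(q,speed=30);robot.dwell(.1);print(robot.get_wrist_force().round(1))
for z in (110,107,104.5,103.5):
    s=robot.move_l([q[0],q[1],z],speed=20,force_limit=8);robot.dwell(.1)
    print(z,s,robot.get_ee_pos().round(1),robot.get_wrist_force().round(1),robot.get_torque().round(2))
    if s:break
print(robot.get_t())
```

```text
True 187.54875669356542 [ 0.7  2.5 -3.1]
[-0.1  0.3 -3.5]
110 False [462.3  42.9 110. ] [ 0.2 -0.6 -3.4] [0.02 0.02 0.01]
107 False [462.3  42.9 107. ] [-0.6  0.1 -2.6] [ 0.04  0.05 -0.03]
104.5 False [462.5  42.9 104.6] [-0.2 -1.2 -2.9] [-0.1  -0.03  0.01]
103.5 False [462.5  43.  104. ] [-3.2  0.2  6.1] [-0.12  0.42  0.05]
17.3417
```

Run:
```python
from h import *
robot.grip(50);robot.move_l([462,43,240],speed=200)
robot.move_to([400,-50,330],[180,0,-7]);robot.dwell(.2);shot("wrist","seated")
robot.move_to([530,-320,290],[180,0,0]);robot.dwell(.2);im,i=shot("wrist","lem2")
h=cv2.cvtColor(im,cv2.COLOR_RGB2HSV)
m=((h[...,0]>20)&(h[...,0]<34)&(h[...,1]>95)).astype(np.uint8)
c=proj(i,[586,-320,29]);print(c)
n,L,S,ce=cv2.connectedComponentsWithStats(m);k=L[int(c[1]),int(c[0])];print(S[k])
P=np.array([ray(i,p,29) for p in np.argwhere(L==k)[:,::-1]])[:,:2];print(P.mean(0),(P.min(0)+P.max(0))/2,cv2.minAreaRect(P.astype(np.float32)))
ev,V=np.linalg.eigh(np.cov(P.T));print(np.sqrt(ev)*4,np.degrees(np.arctan2(V[1,1],V[0,1])),robot.get_t())
a=np.load("pics/seated.npz")["im"];x,y=[int(v) for v in c]
cv2.imwrite("pics/v.png",np.hstack([a[:,:],cv2.resize(im[max(0,y-60):y+60,x-60:x+60],(240,240))if 0 else im[:420,max(0,x-120):x+120]])[:,:,::-1])
```

```text
[279.48654768 138.09546787]
[ 259  108   42   61 1891]
[ 585.77432176 -319.90402835] [ 585.08364012 -320.01622937] ((585.2279663085938, -319.9715270996094), (65.25598907470703, 65.21011352539062), 45.28008270263672)
[55.79431766 77.90380896] -177.52318043111657 21.2583
```

View pics/v.png

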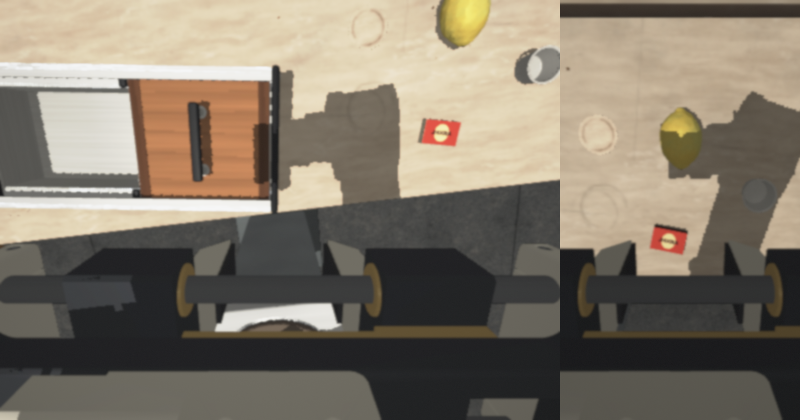

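The lid lies flat in its seat at (200,140), and the bay on the left is open. The lemon shows at (682,138) in the right panel.

Run:
```python
from h import *
robot.move_to([586,-320,110],[180,0,2.5]);robot.grip(90)
print(robot.move_l([586,-320,13],speed=100,force_limit=15),robot.get_ee_pos().round(1))
f0=robot.get_wrist_force();robot.grip(0,18);robot.dwell(.2);print(robot.get_gripper_width(),robot.get_grasp_force())
robot.move_l([586,-320,240],speed=150);robot.dwell(.2);print(robot.get_gripper_width(),robot.get_wrist_force()-f0)
a=np.radians(-7.68);u=np.array([-np.sin(a),np.cos(a)]);q=np.array([475.7,135.5])+u*83
robot.move_to([*q,240],[180,0,-7.68]);robot.dwell(.2)
print(robot.get_gripper_width(),robot.get_qpos().round(),robot.get_t());shot("wrist","above")
```

```text
False [ 586.6 -320.2   13.8]
55.61223126421119 18.000156317430083
56.0155896760575 [-0.55617595 -1.09588907 -1.61042853]
55.684873843963516 [  -0.   20.  -39.   99.   14.   65. -141.] 28.85
```

View pics/above.png

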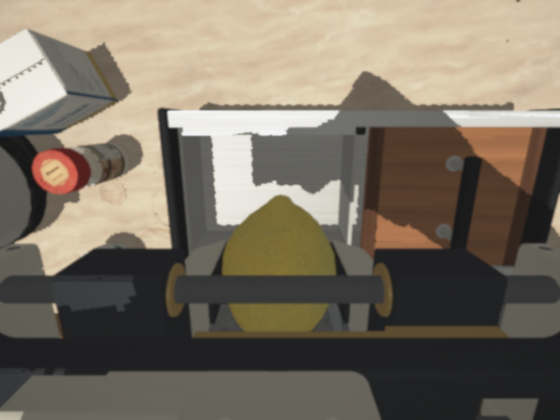

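The lemon is held at (279,270), over the uncovered bay and between the fingers. Now I'll lower it.

Run:
```python
from h import *
a=np.radians(-7.68);u=np.array([-np.sin(a),np.cos(a)]);q=np.array([475.7,135.5])+u*83
robot.move_l([*q,70],speed=120,force_limit=12)
s=robot.move_l([*q,36],speed=40,force_limit=8);print(s,robot.get_ee_pos().round(1),robot.get_wrist_force().round(1))
robot.grip(76);robot.dwell(.3);print(robot.get_gripper_width(),robot.get_wrist_force().round(1))
robot.move_l([*q,250],speed=120,force_limit=12);p=robot.get_ee_pos();print(p)
robot.move_to([400,130,330],[180,0,-7]);robot.dwell(.3);shot("wrist","end");print(robot.get_t(),robot.get_wrist_force().round(1))
```

```text
False [487.  217.9  36.2] [ 0.2  0.2 -0.7]
76.40009020953599 [ 0.8 -0.7 -0.4]
[486.53859526 217.57546831 249.39987631]
35.2583 [-0.5  0.5 -0.5]
```

View pics/end.png

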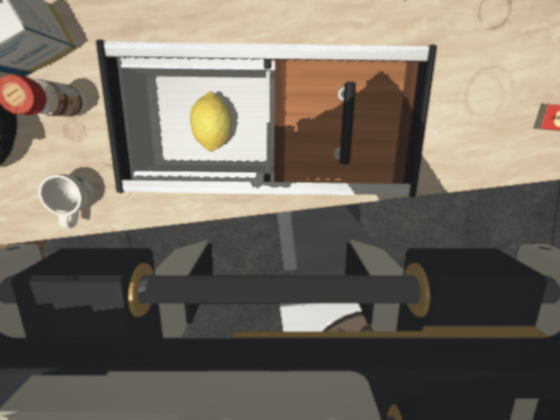

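The lemon lies in the uncovered bay at (210,122), and the lid is flat in its seat at (345,122). The espresso cup at (65,195) and the matchbox are still in place.

```bash
python3 -c "
from plant import robot, imaging, inverse_kinematics
print(robot.finish_job())"
```

```text
the job is handed in; nothing more can be done
None
```

I lifted the lid over the stops and seated it on the other half of the box, then put the lemon in the uncovered bay, leaving the cups and matchbox alone; the job was handed in at about 35 s of the 64 s, with no verdict returned.

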